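# Screw the clamping cap onto the gauging fixture

## Robot

A 7-joint arm with a two-finger parallel gripper is mounted at the origin on the work surface. World frame = base frame: x ahead of the robot, y to its left, z up, the work surface at z = 0. Lengths are in m, angles in rad, forces in N, time in s.
With the tool pointing down it reaches from about 0.4 to 0.875 m from the base axis. Payload 19.3 kg.
Tool frame: the origin (TCP) lies at the very end of the fingers, on their centre line; the grasp point (between the pads) lies 19 mm behind it; z points along the fingers, y is the line along which they close (so a half turn about z gives the same grasp; the last joint's range is limited). The gripper opens to 85 mm and grips with 20 to 120 N. Pads are 22 mm wide; open, the fingers measure 114 mm over their backs; the gripper's body (76 mm by 85 mm) begins 54 mm behind the grasp point. The pads swing forward as they close: fully open they stand 13 mm farther back than shut.
Start: joints at [1.252, 0.521, -0.036, 1.599, 0.021, 1.021, -0.113], TCP at [0.154, -0.606, 0.207] pointing down, gripper open.
Joint ranges: [-2.91, 2.91], [-0.3, 2.13], [-1.5, 1.42], [0.17, 2.43], [-1.26, 4.41], [0.16, 1.93], [-2.52, 2.52]. Speed limits (rad/s): [1.89, 1.89, 2.39, 2.39, 3.01, 3.01, 3.01].

## Interface

Orientations are given as [roll, pitch, yaw] about the fixed x, y, z axes, in that order (R = Rz(yaw) Ry(pitch) Rx(roll)).
In Python, from workcell import monitor, optics, job_done gives the robot as it stands.
- The arm moves only by the shell command python3 -m handwheel 'ROWS' [FORCE]. ROWS is JSON, a list of rows, each an object of numbers: "dx", "dy", "dz": the shift along the tool's x, y, z in cm; "wx", "wy", "wz": the turn, a rotation vector about the tool's x, y, z in rad; "claw": the opening in per cent of the stroke, from 0 (shut) to 100 (fully open). A call has 1 to 8 rows; each row shifts and turns the commanded pose from where the row before left it, along the tool's axes as they then stand; what a row does not reach is not made up. A row lasts 1/8 s, in which the tool goes at most 62.5 mm and 10.7 degrees, less where a joint would pass 70% of its speed; a pose out of reach is approached as far as the arm can. A call with a gripper value outside its range is refused whole. The fingers move at their own pace and stop on an object; FORCE is the grip in N (left out, the last holds). Time passes only in rows, so rows that do not move let the fingers close. It gives the time, the measured TCP pose, the force, the opening and the grip force at its end, in the units of the state.
- monitor.observe(): the state, without advancing time (a new reading comes with each control period).
- optics.grab_frame(name): name is "scene" or "top" or "wrist"; returns a dict with "frame" (400x640x3 uint8, blue, green, red), "fovy" (degrees; the focal length in pixels is half the picture's height over the tangent of half this angle, whatever the lens; pixels are square), "cx", "cy" (the principal point, pixels), "R" (3x3) and "t" (3): a world point X has camera coordinates R X + t. Camera axes: x right, y down, z forward; pixel columns grow to the right and rows downward; lengths in m; the calibration is good to about 2 mm. A picture is of the moment at which its call begins. There is no depth.
- job_done(): hands the job in; it is judged then, once.
Trained networks look in the newest picture that a camera, given by its name, has taken for a name from the list of things; names that differ only in an ending like _2 or _b are one class to them, and where a whole thing is asked for, a point or a joint stands for the part that bears it (a point fixed in the world has none). Each returns a list of dicts, best first, with "p" (0 to 1); they miss things now and then, are a little off and sometimes report something else, mostly with a low value. They report only what shows in the picture. A call takes as long as a camera call. They do not tell look-alikes from the thing itself.
- optics.masks_of(name, camera): "region" (400x640 bool, what is visible of it) and "rect" ([left, top, width, height] in pixels, round what is visible of it).
The state is a dict: "clock": time; "qpos": joint angles; "qd": joint speeds; "joint_efforts": joint torques, N m; "position": TCP position; "tool_rot": TCP orientation; "force": force on the tool from outside, world axes, zero at the start; "moment": the same for the moment, N m; "grip_width": finger opening in m; "finger_force": force on a finger pad.
Only numpy, scipy, OpenCV 4.12 (cv2) and the standard library are available. Lean on these libraries where they do the work, as an engineer would, in place of code of your own. Each camera call takes 0.05 s, during which the arm holds its last target. There are 200 camera calls.

## Task

Pick up the dark clamping cap by its cross bar and set it upright on the arbor of the gauging fixture, then, pressing only lightly, turn it backward (anticlockwise from above) until you feel the thread drop into its start, and screw it forward (clockwise) until it is fully home against its stop. Work by feel and never force it: heavy pressing, or turning hard against a stop or crossed thread, damages the fine arbor. Leave the cap home on the arbor, let go of it, and leave the other things on the bench where they are.

Things in the scene. Friction and masses are not known exactly. Their poses are not given: they have to be found in the camera images.
- cap_center (a point): Clamping cap, dark steel, 0.2 kg, loose, mouth down on the bench: round skirt 62 mm wide, 32 mm high, with an upright cross bar on top 56 mm long (cap's x axis), 14 mm thick (y), 40 mm high; 72 mm overall. This point: on its axis, 36 mm above the skirt's lower rim. z is up. The bar reaches from 4 mm below to 36 mm above this point: grip its 14 mm thickness from above.
- cap_rim (a point): Centre of the lower rim of the cap's skirt, 36 mm below cap_center, same axes. Inside the rim are four lugs, 90 degrees apart, on the cap's x and y axes: each reaches inward to 20 mm from the axis, is 5.2 mm wide and 4 mm high, its underside level with the rim. The bore is 54 mm wide and 26 mm deep.
- seat (a point): On the upright axis of the arbor of the gauging fixture (dark block 90 mm square on a 120 mm square base), 90 mm above the bench: height of the cap's rim when fully home. Yaw is the block's and says NOTHING of the thread: the arbor is indexed at an unknown angle. It is sprung: sinks from about 3 N, then 1 mm per 4 N, 6 mm at most; twists 1 degree per 0.035 N m. An 86 mm ring lies round its foot.
- nose (a point): Tip of the arbor's conical nose, 23 mm above seat, on the axis: 25 mm wide at the tip, widening in 11.5 mm to the 36 mm core, it guides the cap's lugs onto the axis (2 mm play all round; feel the side force). Force between cap and fixture (pressing plus turning force at the lugs, 22 mm from the axis) must stay under 40 N; 5 N of pressing and 0.3 N m of turning are plenty.
- crest (a point): On the axis, 11.8 mm above seat: high end of the four equal right-hand thread ledges (one per 90 degrees, 50 mm outer width). A cap set on them rests with its rim 8.8 mm (low ends) to 11.8 mm (high ends) above seat. Turned anticlockwise from above its lugs climb to the high ends, then can fall 8.8 mm into the starts. Turned clockwise on top, they jam on a stop at the low ends.
- start (a point): On the axis, 3 mm above seat: height of the rim when the lugs lie in the thread starts (about 10 degrees of play, then a stop anticlockwise). Under 90 degrees back is needed. A cap set just on top of a stop, at 11.8 mm, first steps down 3 mm: not the start, go on. Turning clockwise from the start leads the lugs under the ledges: the cap sinks 3 mm and meets its stop after 55 to 70 degrees.
- dial_gauge: bystander: dial gauge lying on its back, 60 mm wide and 20 mm high, origin under its centre; leave it alone
- plug_gauge: bystander: steel plug gauge standing upright, 24 mm wide and 100 mm high, origin under its centre; leave it alone
- ring_gauge: bystander: steel ring gauge lying flat, 56 mm wide and 18 mm high, origin under its centre; leave it alone
- thumb_nut: bystander: small round dark thumb nut, 32 mm wide and 24 mm high, origin under its centre; leave it alone
- forged_rod: bystander: small forged connecting rod lying flat, 124 mm long and 16 mm high, origin under its middle; leave it alone
- driver: bystander: screwdriver lying on the bench; leave it alone
There are look-alikes about, which are no part of the job. Leave any orange look-alike of the part that bears cap_center alone.

How it is judged:
By the outcome, as a careful person would: the job done as asked, in the order asked, and still so for the second after the job is handed in, with the robot touching nothing.
It also fails if it takes over 67 s, if anything falls off the work surface, if the arm or the gripper's body presses on something with over 40 N, if the wrist force passes 120 N, or if a joint passes its speed limit or range.

## Working session

There is one attempt and no reset: what is moved stays moved. The work goes in short steps, Python scripts to look and compute and a shell command to move; the robot and the scene stay as the last step left them, time stands still between calls to the robot, and variables do not carry over. Pictures are saved under pics/ and viewed, at most 10 in all, crops included, and the job is handed in when it is done.

```bash
mkdir -p pics; python3 - <<'E'
from workcell import monitor, optics
import cv2,numpy as np
s=monitor.observe()
print({k:np.round(v,3).tolist() for k,v in s.items()})
for c in ("scene","top"):
    f=optics.grab_frame(c); cv2.imwrite(f"pics/{c}0.png",f["frame"])
    print(c,f["fovy"],f["cx"],f["cy"],np.round(f["R"],4).tolist(),np.round(f["t"],4).tolist())
    for n in ("cap_center","seat","dial_gauge","plug_gauge","ring_gauge","thumb_nut","forged_rod","driver"):
        print(n,[(round(float(d["p"]),2),[int(x) for x in d["rect"]]) for d in optics.masks_of(n,c)])
E
```

```text
{'clock': 0.0, 'qpos': [1.252, 0.522, -0.036, 1.6, 0.021, 1.021, -0.113], 'qd': [0.001, -0.001, 0.0, 0.001, -0.0, 0.001, -0.001], 'joint_efforts': [-0.001, -92.712, 1.979, -36.994, 0.018, 0.008, 0.0], 'position': [0.154, -0.605, 0.207], 'tool_rot': [-3.14, 0.0, 0.249], 'force': [-0.092, 0.484, 0.692], 'moment': [-0.026, -0.017, -0.011], 'finger_force': 0.0, 'grip_width': 0.085}
scene 49.56808894505605 325.9699908891434 201.1984438631456 [[0.7384, 0.6744, 0.0011], [0.5195, -0.5677, -0.6386], [-0.43, 0.4721, -0.7695]] [-0.3968, -0.2061, 1.2954]
cap_center [(0.85, [249, 245, 32, 33]), (0.66, [211, 268, 32, 36])]
seat [(0.95, [334, 182, 64, 61])]
dial_gauge [(0.77, [342, 274, 37, 26])]
plug_gauge [(0.89, [307, 303, 13, 33])]
ring_gauge [(0.79, [235, 371, 28, 28]), (0.42, [263, 200, 13, 15])]
thumb_nut [(0.46, [261, 200, 15, 13]), (0.34, [334, 179, 65, 65])]
forged_rod [(0.55, [371, 118, 22, 29])]
driver [(0.8, [442, 178, 13, 32])]
top 46.92548021546866 313.53499287130825 200.6441207923944 [[0.0128, -0.9997, -0.0207], [-0.9951, -0.0107, -0.0984], [0.0982, 0.0219, -0.9949]] [0.012, 0.5318, 1.0862]
cap_center [(0.94, [375, 200, 28, 26]), (0.64, [418, 206, 26, 29])]
seat [(0.97, [250, 155, 54, 56])]
dial_gauge [(0.73, [326, 127, 38, 18]), (0.39, [417, 205, 27, 31])]
plug_gauge [(0.47, [397, 123, 16, 21])]
ring_gauge [(0.54, [459, 131, 23, 23])]
thumb_nut [(0.65, [330, 250, 13, 15]), (0.3, [150, 224, 37, 46])]
forged_rod [(0.94, [150, 223, 36, 46]), (0.3, [254, 157, 49, 52])]
driver [(0.92, [146, 125, 75, 36])]
```

```bash
python3 - <<'E'
import cv2,numpy as np
a=cv2.imread("pics/scene0.png")[100:400,180:480];b=cv2.imread("pics/top0.png")[90:290,130:500]
cv2.imwrite("pics/a.png",cv2.resize(a,(600,600),interpolation=cv2.INTER_CUBIC));cv2.imwrite("pics/b.png",cv2.resize(b,(800,432),interpolation=cv2.INTER_CUBIC))
E
```

```text
(no output)
```

View pics/a.png

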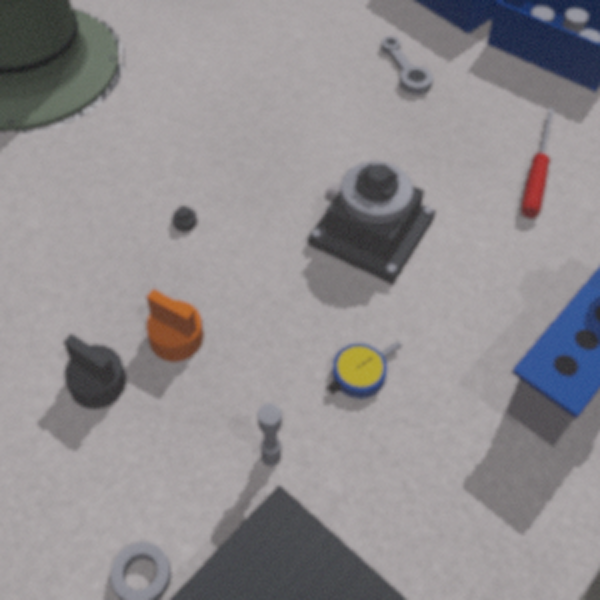

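View pics/b.png

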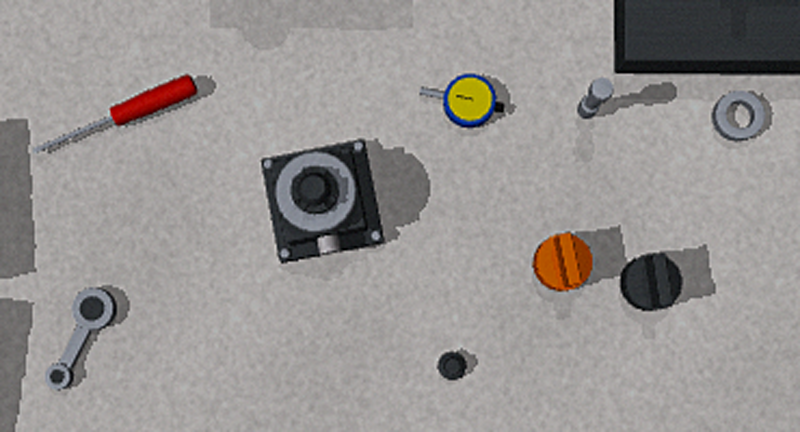

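```bash
cat > h.py <<'E'
import numpy as np,cv2
from workcell import monitor,optics
def foc(f): return 200/np.tan(np.radians(f["fovy"]/2))
def proj(f,X):
    c=np.atleast_2d(X)@np.array(f["R"]).T+np.array(f["t"]); return c[:,:2]/c[:,2:]*foc(f)+[f["cx"],f["cy"]]
def plane(f,u,v,z):
    d=np.array(f["R"]).T@np.array([(u-f["cx"])/foc(f),(v-f["cy"])/foc(f),1]); o=-np.array(f["R"]).T@np.array(f["t"])
    return (o+d*(z-o[2])/d[2])
a=np.linspace(0,2*np.pi,48)
SK=np.array([[.031*np.cos(t),.031*np.sin(t),z] for t in a for z in(0,.032)])
BAR=np.array([[x,y,z] for x in(-.028,.028) for y in(-.007,.007) for z in(.032,.072)])
def capmask(f,x,y,yaw,z=0):
    m=np.zeros((400,640),np.uint8);c,s=np.cos(yaw),np.sin(yaw);R=np.array([[c,-s,0],[s,c,0],[0,0,1]])
    for P in(SK,BAR): cv2.fillConvexPoly(m,cv2.convexHull(np.round(proj(f,P@R.T+[x,y,z])*16).astype(np.int32)),1,shift=4)
    return m>0
def pose():
    s=monitor.observe(); return np.array(s["position"]),np.array(s["tool_rot"])
E
python3 - <<'E'
from h import *
from scipy.optimize import minimize
F={}
for c in("top","scene"):
    f=optics.grab_frame(c)
    ms=[d for d in optics.masks_of("cap_center",c)]
    pick=min(ms,key=lambda d:f["frame"][d["region"]].std(axis=1).mean())  # least saturated = dark
    F[c]=(f,pick["region"]); v,u=np.nonzero(pick["region"]); print(c,pick["rect"],plane(f,u.mean(),v.mean(),.03))
cost=lambda p,cs:sum((capmask(F[c][0],*p)^F[c][1]).sum()/F[c][1].sum() for c in cs)
for cs in(("top",),("scene",),("top","scene")):
    best=None
    for y0 in np.arange(0,np.pi,.4):
        x0=np.r_[plane(F["top"][0],431,220.5,.03)[:2],y0]
        r=minimize(cost,x0,args=(cs,),method="Nelder-Mead",options=dict(initial_simplex=np.vstack([x0,x0+[.01,0,0],x0+[0,.01,0],x0+[0,0,.4]])))
        if best is None or r.fun<best.fun: best=r
    print(cs,best.x,best.fun)
for c in F:
  d=optics.masks_of("seat",c)[0]; print(c,d["rect"])
f=F["top"][0]
k=432/200
for n,u,v,z in(("nose",313,187,.113),("ring",315,191,.09),("base",322,201,.01)):
    print(n,plane(f,130+u*370/800,90+v*200/432,z))
f=F["scene"][0]; print("nose scene",plane(f,180+379/2,100+173/2,.113))
o=plane(F["top"][0],389,213,.03);print("orange",o)
E
```

```text
top [416.9, 209.7, 27.7, 25.2] [ 0.48789095 -0.26190699  0.03      ]
scene [210.6, 268.8, 33.8, 34.9] [ 0.49226657 -0.27031341  0.03      ]
('top',) [ 0.48887146 -0.26453849  0.28896179] 0.0304
('scene',) [ 0.48845742 -0.2671776   0.17499723] 0.05632183908045977
('top', 'scene') [ 0.48860664 -0.26621608  3.35775521] 0.14216091954022989
top [251.6, 153.9, 52.5, 60.9]
scene [333.8, 179.0, 64.1, 64.0]
nose [0.57630236 0.10398952 0.113     ]
ring [0.57550894 0.10425726 0.09      ]
base [0.57581631 0.10448636 0.01      ]
nose scene [0.58118448 0.10189106 0.113     ]
orange [ 0.5034794  -0.16271712  0.03      ]
```

```bash
python3 -m handwheel '[{"dx":5.1,"dy":-3.1,"dz":-0.4},{"dx":5.1,"dy":-3.1,"dz":-0.4},{"dx":5.1,"dy":-3.1,"dz":-0.4},{"dx":5.1,"dy":-3.1,"dz":-0.4},{"dx":5.1,"dy":-3.1,"dz":-0.4},{"dx":5.1,"dy":-3.1,"dz":-0.4},{"dx":5.1,"dy":-3.1,"dz":-0.4},{"dx":5.1,"dy":-3.1,"dz":-0.4}]'; python3 - <<'E'
from h import *
s=monitor.observe();print(s["clock"],np.round(s["qpos"],3),pose())
f=optics.grab_frame("wrist");cv2.imwrite("pics/w1.png",f["frame"]);print(f["fovy"],f["cx"],f["cy"],-np.array(f["R"]).T@f["t"],np.round(f["R"],3).tolist())
print([(d["p"],d["rect"]) for d in optics.masks_of("cap_center","wrist")]); print(proj(f,[.4886,-.266,.03]))
E
```

```text
1.2 [ 1.252  0.521 -0.036  1.599  0.021  1.021 -0.113] (array([ 0.15386229, -0.60577036,  0.20753043]), array([ 3.14154901e+00, -1.73577529e-06,  2.48721211e-01]))
59.86008394644367 313.519315814709 201.97497125807917 [ 0.23283354 -0.58598095  0.37382056] [[0.247, -0.969, 0.001], [-0.92, -0.234, 0.316], [-0.306, -0.079, -0.949]]
[]
[[ -71.80021742 -450.50161049]]schema error: expected keys dx, dy, dz, wx, wy, wz, claw
```

View pics/w1.png

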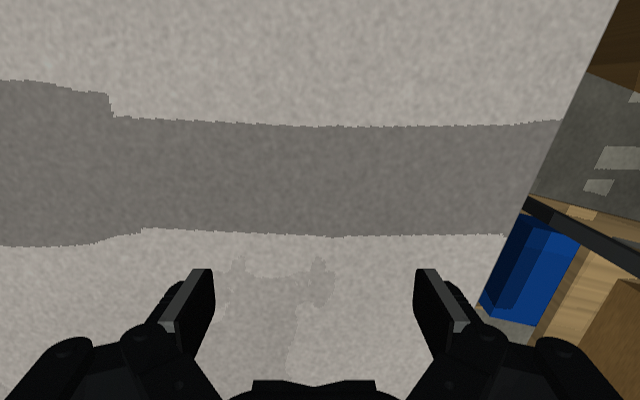

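```bash
python3 -m handwheel '[{"dx":5.1,"dy":-3.1,"dz":-0.4,"wx":0,"wy":0,"wz":0,"claw":100},{"dx":5.1,"dy":-3.1,"dz":-0.4,"wx":0,"wy":0,"wz":0,"claw":100},{"dx":5.1,"dy":-3.1,"dz":-0.4,"wx":0,"wy":0,"wz":0,"claw":100},{"dx":5.1,"dy":-3.1,"dz":-0.4,"wx":0,"wy":0,"wz":0,"claw":100},{"dx":5.1,"dy":-3.1,"dz":-0.4,"wx":0,"wy":0,"wz":0,"claw":100},{"dx":5.1,"dy":-3.1,"dz":-0.4,"wx":0,"wy":0,"wz":0,"claw":100},{"dx":5.1,"dy":-3.1,"dz":-0.4,"wx":0,"wy":0,"wz":0,"claw":60},{"dx":5.1,"dy":-3.1,"dz":-0.4,"wx":0,"wy":0,"wz":0,"claw":60}]'; python3 - <<'E'
from h import *
s=monitor.observe();print(s["clock"],np.round(s["qpos"],3),pose())
E
```

```text
clock: 2.3
position: [0.4894, -0.2635, 0.2399]
tool_rot: [3.141, -0.0, 0.249]
force: [1.2, 0.4, -0.2]
grip_width: 0.0524
finger_force: 0.0
2.3 [ 0.518  0.381 -0.175  1.741  0.076  1.025 -1.006] (array([ 0.48944309, -0.26349382,  0.23986757]), array([ 3.14118254e+00, -3.18770826e-04,  2.48597192e-01]))
```

```bash
python3 - <<'E'
from h import *
from scipy.optimize import minimize
f=optics.grab_frame("wrist");cv2.imwrite("pics/w2.png",f["frame"])
ms=optics.masks_of("cap_center","wrist");print([(d["p"],d["rect"]) for d in ms]); print(proj(f,[[.4886,-.266,.03],[.5035,-.1627,.03]]))
if ms:
    m=min(ms,key=lambda d:f["frame"][d["region"]].std(axis=1).mean())["region"]
    cost=lambda p:(capmask(f,*p)^m).sum()/m.sum()
    x0=np.array([.4886,-.266,.22]);r=minimize(cost,x0,method="Nelder-Mead",options=dict(initial_simplex=np.vstack([x0,x0+[.01,0,0],x0+[0,.01,0],x0+[0,0,.2]])));print(r.x,r.fun)
    im=f["frame"].copy()
    for p,c in((r.x,(0,0,255)),):
        k,_=cv2.findContours(capmask(f,*p).astype(np.uint8),0,1);cv2.drawContours(im,k,-1,c,1)
    k,_=cv2.findContours(m.astype(np.uint8),0,1);cv2.drawContours(im,k,-1,(0,255,0),1)
    cv2.imwrite("pics/w2.png",im)
E
```

```text
[(0.66, [202.7, 92.9, 61.2, 66.4]), (0.63, [290.5, 130.1, 54.5, 72.6])]
[[314.91046558 165.61714665]
 [224.52733819 128.88034001]]
[ 0.48981405 -0.26558905  0.13733066] 0.030797101449275364
```

View pics/w2.png

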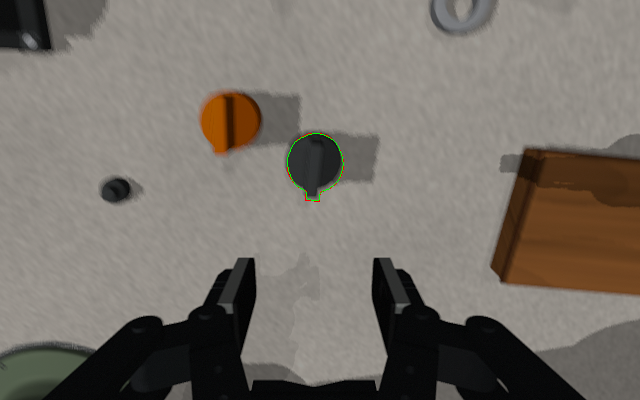

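```bash
python3 -m handwheel '[{"dx":0,"dy":0.2,"dz":4.5,"wx":0,"wy":0,"wz":0.08,"claw":60},{"dx":0,"dy":0,"dz":5,"wx":0,"wy":0,"wz":0,"claw":60},{"dx":0,"dy":0,"dz":5,"wx":0,"wy":0,"wz":0,"claw":60},{"dx":0,"dy":0,"dz":4,"wx":0,"wy":0,"wz":0,"claw":60},{"dx":0,"dy":0,"dz":1.7,"wx":0,"wy":0,"wz":0,"claw":50},{"dx":0,"dy":0,"dz":0,"wx":0,"wy":0,"wz":0,"claw":40},{"dx":0,"dy":0,"dz":0,"wx":0,"wy":0,"wz":0,"claw":0},{"dx":0,"dy":0,"dz":0,"wx":0,"wy":0,"wz":0,"claw":0}]' 60; python3 -m handwheel '[{"dx":0,"dy":0,"dz":0,"wx":0,"wy":0,"wz":0,"claw":0},{"dx":0,"dy":0,"dz":0,"wx":0,"wy":0,"wz":0,"claw":0}]' 60
```

```text
clock: 3.4
position: [0.4896, -0.2672, 0.0389]
tool_rot: [3.14, -0.002, 0.169]
force: [-0.7, 1.2, 5.1]
grip_width: 0.0122
finger_force: 62.7
clock: 3.65
position: [0.4896, -0.267, 0.0388]
tool_rot: [3.141, -0.002, 0.169]
force: [-0.7, 2.1, 8.4]
grip_width: 0.0121
finger_force: 63.1
```

```bash
python3 -m handwheel '[{"dx":0,"dy":0,"dz":-2,"wx":0,"wy":0,"wz":0,"claw":0},{"dx":0,"dy":0,"dz":-5,"wx":0,"wy":0,"wz":0,"claw":0},{"dx":0,"dy":0,"dz":-5,"wx":0,"wy":0,"wz":0,"claw":0},{"dx":0,"dy":0,"dz":-5,"wx":0,"wy":0,"wz":0,"claw":0},{"dx":0,"dy":0,"dz":0,"wx":0,"wy":0,"wz":0,"claw":0}]' ; python3 - <<'E'
from h import *
s=monitor.observe();print(np.round(s["qpos"],3),pose(),s["force"],s["moment"])
f=optics.grab_frame("wrist");cv2.imwrite("pics/w3.png",f["frame"])
E
```

```text
clock: 4.28
position: [0.4903, -0.2677, 0.2116]
tool_rot: [3.138, -0.005, 0.168]
force: [0.3, 0.1, -3.1]
grip_width: 0.0121
finger_force: 61.7
[ 0.513  0.411 -0.16   1.774  0.079  0.956 -1.082] (array([ 0.49028934, -0.26772409,  0.21158013]), array([ 3.13763256, -0.0054829 ,  0.16843791])) [ 0.26254041  0.13047404 -3.09561641] [ 0.01270179 -0.00936779  0.03230053]
```

View pics/w3.png

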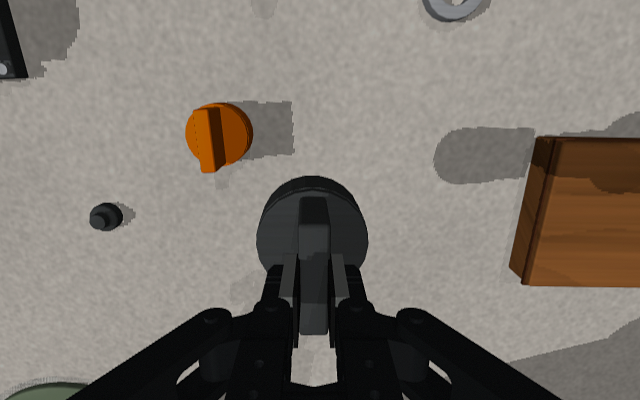

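```bash
python3 -m handwheel '[{"dx":0.6,"dy":-4,"dz":0,"wx":0,"wy":0,"wz":0,"claw":0},{"dx":0.6,"dy":-5.2,"dz":0,"wx":0,"wy":0,"wz":0,"claw":0},{"dx":0.6,"dy":-5.2,"dz":0,"wx":0,"wy":0,"wz":0,"claw":0},{"dx":0.6,"dy":-5.2,"dz":0,"wx":0,"wy":0,"wz":0,"claw":0},{"dx":0.6,"dy":-5.2,"dz":0,"wx":0,"wy":0,"wz":0,"claw":0},{"dx":0.6,"dy":-5.2,"dz":0,"wx":0,"wy":0,"wz":0,"claw":0},{"dx":0.6,"dy":-5,"dz":0,"wx":0,"wy":0,"wz":0,"claw":0},{"dx":0,"dy":-1.5,"dz":0,"wx":0,"wy":0,"wz":0,"claw":0}]' ; python3 - <<'E'
from h import *
s=monitor.observe();print(np.round(s["qpos"],3),pose(),s["force"],s["moment"])
f=optics.grab_frame("wrist");cv2.imwrite("pics/w4.png",f["frame"])
p,r=pose()
m=capmask(f,p[0],p[1],r[2],p[2]-.0389);v,u=np.nonzero(m);print("pred cap",u.min(),u.max(),v.min(),v.max())
print("nose pred",proj(f,[[.5775,.103,.113],[.5775,.103,.09]]))
E
```

```text
clock: 5.32
position: [0.4677, 0.1029, 0.2065]
tool_rot: [-3.141, 0.002, 0.173]
force: [-0.4, -0.1, -2.7]
grip_width: 0.0123
finger_force: 61.6
[-0.082  0.306 -0.317  1.961  0.119  0.894 -1.858] (array([0.46774923, 0.1028692 , 0.20646337]), array([-3.14073047e+00,  1.59454778e-03,  1.72669582e-01])) [-0.38238425 -0.12003104 -2.6632573 ] [-0.02050025 -0.01297825 -0.04506183]
pred cap 255 369 174 336
nose pred [[340.30105691  45.07809429]
 [338.05414156  48.49847556]]
```

View pics/w4.png

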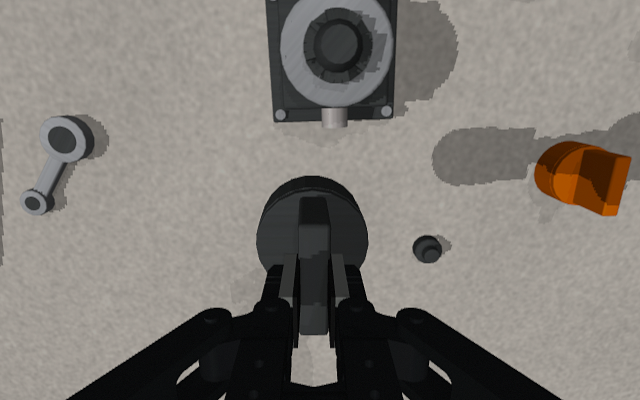

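```bash
python3 - <<'E'
import cv2,numpy as np
a=cv2.imread("pics/w4.png")[0:100,280:400]
a=cv2.convertScaleAbs(a,alpha=1.8)
a=cv2.resize(a,(720,600),interpolation=cv2.INTER_LANCZOS4);cv2.imwrite("pics/w4z.png",a)
E
```

```text
(no output)
```

View pics/w4z.png

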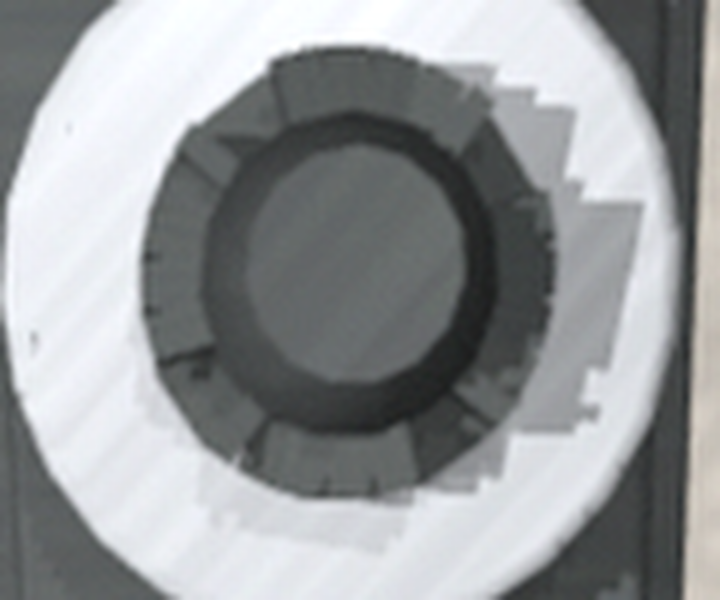

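```bash
python3 - <<'E'
from h import *
f=optics.grab_frame("wrist")
from scipy.optimize import least_squares
t=np.linspace(0,2*np.pi,60,endpoint=False);C=np.c_[np.cos(t),np.sin(t),0*t]
def box(x,y,z,r):
    q=proj(f,C*r+[x,y,z]);return np.r_[q.min(0),q.max(0)]
obs=np.array([280+246/6,143/6,280+467/6,383/6])
s=least_squares(lambda p:box(p[0],p[1],.113,.0125)-obs,[.577,.103]);print(s.x,s.fun)
s=least_squares(lambda p:box(p[0],p[1],p[2],.0125)-obs,[.577,.103,.113]);print(s.x,s.fun)
b=box(*s.x[:2],.09,.043);print("ring pred",(b-[280,0,280,0])*6)
p,r=pose();d=np.array([.5775,.103])-p[:2];c,sn=np.cos(r[2]),np.sin(r[2])
print(p,r,c*d[0]+sn*d[1],sn*d[0]-c*d[1])
E
```

```text
[0.57782136 0.10405446] [ 0.14791916  0.04988259 -0.14773324 -0.0579876 ]
[0.57766369 0.10411908 0.11433617] [ 0.05351703 -0.04816623 -0.05345101  0.04980748]
ring pred [  -2.49348645 -109.35281773  688.62970552  644.22559079]
[0.46798494 0.10121824 0.20659529] [-3.14130631e+00  1.60404266e-03  1.71414283e-01] 0.10821398673753685 0.016924996808440517
```

```bash
python3 -m handwheel '[{"dx":5.4,"dy":0.8,"dz":0,"wx":0,"wy":0,"wz":0,"claw":0},{"dx":5.4,"dy":0.8,"dz":0,"wx":0,"wy":0,"wz":0,"claw":0},{"dx":0,"dy":0,"dz":0,"wx":0,"wy":0,"wz":-0.18,"claw":0},{"dx":0,"dy":0,"dz":0,"wx":0,"wy":0,"wz":-0.18,"claw":0},{"dx":0,"dy":0,"dz":0,"wx":0,"wy":0,"wz":-0.18,"claw":0},{"dx":0,"dy":0,"dz":0,"wx":0,"wy":0,"wz":-0.18,"claw":0},{"dx":0,"dy":0,"dz":0,"wx":0,"wy":0,"wz":-0.18,"claw":0},{"dx":0,"dy":0,"dz":0,"wx":0,"wy":0,"wz":-0.18,"claw":0}]' ;python3 -m handwheel '[{"dx":0,"dy":0,"dz":0,"wx":0,"wy":0,"wz":-0.18,"claw":0},{"dx":0,"dy":0,"dz":0,"wx":0,"wy":0,"wz":-0.18,"claw":0},{"dx":0,"dy":0,"dz":0,"wx":0,"wy":0,"wz":-0.18,"claw":0},{"dx":0,"dy":0,"dz":0,"wx":0,"wy":0,"wz":-0.18,"claw":0},{"dx":0,"dy":0,"dz":2.5,"wx":0,"wy":0,"wz":0,"claw":0},{"dx":0,"dy":0,"dz":0,"wx":0,"wy":0,"wz":0,"claw":0}]'; python3 - <<'E'
from h import *
s=monitor.observe();print(np.round(s["qpos"],3),pose(),s["force"],s["moment"])
E
```

```text
clock: 6.42
position: [0.5778, 0.1003, 0.2066]
tool_rot: [-3.141, 0.001, 1.253]
force: [0.3, 0.1, -2.3]
grip_width: 0.0119
finger_force: 61.7
clock: 7.18
position: [0.577, 0.1003, 0.1806]
tool_rot: [-3.138, -0.0, 1.967]
force: [-0.4, 0.6, -2.0]
grip_width: 0.0117
finger_force: 61.6
[ 0.202  0.569 -0.689  1.706  0.413  1.02  -0.235] (array([0.57702124, 0.10026178, 0.18055085]), array([-3.13776166e+00, -3.85368605e-04,  1.96691614e+00])) [-0.44478115  0.57478413 -1.9638472 ] [-0.03623282  0.01522783  0.00586771]
```

```bash
python3 -m handwheel '[{"dx":0.42,"dy":0.17,"dz":0,"wx":0,"wy":0,"wz":0,"claw":0},{"dx":0,"dy":0,"dz":2,"wx":0,"wy":0,"wz":0,"claw":0},{"dx":0,"dy":0,"dz":0,"wx":0,"wy":0,"wz":0,"claw":0}]' ; python3 -m handwheel '[{"dx":0,"dy":0,"dz":0.6,"wx":0,"wy":0,"wz":0,"claw":0},{"dx":0,"dy":0,"dz":0.5,"wx":0,"wy":0,"wz":0,"claw":0},{"dx":0,"dy":0,"dz":0,"wx":0,"wy":0,"wz":0,"claw":0}]'
```

```text
clock: 7.55
position: [0.5771, 0.1065, 0.1609]
tool_rot: [-3.139, -0.0, 1.969]
force: [0.7, -0.2, -2.2]
grip_width: 0.0123
finger_force: 61.6
clock: 7.92
position: [0.5778, 0.1068, 0.1512]
tool_rot: [-3.141, -0.0, 1.969]
force: [0.1, 0.7, -1.5]
grip_width: 0.0115
finger_force: 61.6
```

```bash
python3 -m handwheel '[{"dx":-0.1,"dy":0,"dz":0.3,"wx":0,"wy":0,"wz":0,"claw":0},{"dx":0,"dy":0,"dz":0.3,"wx":0,"wy":0,"wz":0,"claw":0},{"dx":0,"dy":0,"dz":0,"wx":0,"wy":0,"wz":0,"claw":0}]' ; python3 -m handwheel '[{"dx":0,"dy":0,"dz":0.2,"wx":0,"wy":0,"wz":0,"claw":0},{"dx":0,"dy":0,"dz":0,"wx":0,"wy":0,"wz":0,"claw":0}]'; python3 -m handwheel '[{"dx":0,"dy":0,"dz":0.15,"wx":0,"wy":0,"wz":0,"claw":0},{"dx":0,"dy":0,"dz":0,"wx":0,"wy":0,"wz":0,"claw":0}]'
```

```text
clock: 8.3
position: [0.5782, 0.1059, 0.1453]
tool_rot: [-3.141, -0.0, 1.969]
force: [-0.2, -0.1, -2.2]
grip_width: 0.0122
finger_force: 61.6
clock: 8.55
position: [0.5783, 0.106, 0.1434]
tool_rot: [-3.142, -0.0, 1.969]
force: [-0.1, -0.4, -2.8]
grip_width: 0.0118
finger_force: 61.6
clock: 8.8
position: [0.5783, 0.1059, 0.1419]
tool_rot: [-3.141, -0.0, 1.969]
force: [0.2, 0.3, -2.3]
grip_width: 0.0122
finger_force: 61.6
```

```bash
for i in 1; do python3 -m handwheel '[{"dx":0,"dy":0,"dz":0.1,"wx":0,"wy":0,"wz":0,"claw":0},{"dx":0,"dy":0,"dz":0,"wx":0,"wy":0,"wz":0,"claw":0}]'; python3 -m handwheel '[{"dx":0,"dy":0,"dz":0.1,"wx":0,"wy":0,"wz":0,"claw":0},{"dx":0,"dy":0,"dz":0,"wx":0,"wy":0,"wz":0,"claw":0}]'; done
```

```text
clock: 9.05
position: [0.5783, 0.106, 0.1409]
tool_rot: [-3.142, -0.0, 1.969]
force: [-0.8, 0.6, -1.5]
grip_width: 0.0117
finger_force: 61.6
clock: 9.3
position: [0.5784, 0.106, 0.1401]
tool_rot: [3.141, 0.0, 1.969]
force: [-0.7, 1.4, 0.6]
grip_width: 0.0123
finger_force: 62.1
```

```bash
cat > s.py <<'E'
from h import *
s=monitor.observe();print(np.round(s["qpos"][6],3),np.round(s["position"],4),np.round(s["tool_rot"],3),np.round(s["force"],1),np.round(s["moment"],3))
E
python3 s.py; python3 -m handwheel '[{"dx":0,"dy":0,"dz":0,"wx":0,"wy":0,"wz":-0.06,"claw":0},{"dx":0,"dy":0,"dz":0,"wx":0,"wy":0,"wz":0,"claw":0}]' >/dev/null;python3 s.py;  python3 -m handwheel '[{"dx":0,"dy":0,"dz":0,"wx":0,"wy":0,"wz":-0.06,"claw":0},{"dx":0,"dy":0,"dz":0,"wx":0,"wy":0,"wz":0,"claw":0}]'>/dev/null; python3 s.py
```

```text
-0.277 [0.5784 0.106  0.1401] [3.141 0.    1.969] [-0.7  1.4  0.6] [-0.043  0.125 -0.103]
-0.225 [0.5785 0.1058 0.1401] [3.141 0.    2.028] [-0.7 -1.3  1.5] [-0.33  -0.063 -0.042]
-0.175 [0.5786 0.1058 0.1401] [3.141 0.    2.087] [ 0.2 -1.6  1. ] [-0.426 -0.348 -0.051]
```

```bash
python3 -m handwheel '[{"dx":0,"dy":0,"dz":0,"wx":0,"wy":0,"wz":-0.06,"claw":0},{"dx":0,"dy":0,"dz":0,"wx":0,"wy":0,"wz":0,"claw":0}]' >/dev/null;python3 s.py;  python3 -m handwheel '[{"dx":0,"dy":0,"dz":0,"wx":0,"wy":0,"wz":-0.06,"claw":0},{"dx":0,"dy":0,"dz":0,"wx":0,"wy":0,"wz":0,"claw":0}]'>/dev/null; python3 s.py;  python3 -m handwheel '[{"dx":0,"dy":0,"dz":0,"wx":0,"wy":0,"wz":-0.06,"claw":0},{"dx":0,"dy":0,"dz":0,"wx":0,"wy":0,"wz":0,"claw":0}]'>/dev/null; python3 s.py
```

```text
-0.124 [0.5785 0.106  0.1401] [ 3.141 -0.     2.147] [ 1.4 -2.2  2.3] [-0.259 -0.451 -0.01 ]
-0.072 [0.5785 0.106  0.1401] [ 3.141 -0.     2.206] [ 0.6 -1.3  2.3] [-0.264 -0.415 -0.048]
-0.02 [0.5784 0.1061 0.14  ] [ 3.141 -0.     2.266] [ 1.5 -0.3  0.9] [-0.076 -0.403 -0.082]
```

```bash
python3 -m handwheel '[{"dx":0,"dy":0,"dz":0,"wx":0,"wy":0,"wz":-0.05,"claw":0},{"dx":0,"dy":0,"dz":0,"wx":0,"wy":0,"wz":0,"claw":0}]' >/dev/null;python3 s.py;  python3 -m handwheel '[{"dx":0,"dy":0,"dz":0,"wx":0,"wy":0,"wz":-0.05,"claw":0},{"dx":0,"dy":0,"dz":0,"wx":0,"wy":0,"wz":0,"claw":0}]'>/dev/null; python3 s.py;  python3 -m handwheel '[{"dx":0,"dy":0,"dz":0,"wx":0,"wy":0,"wz":-0.05,"claw":0},{"dx":0,"dy":0,"dz":0,"wx":0,"wy":0,"wz":0,"claw":0}]'>/dev/null; python3 s.py
```

```text
0.023 [0.5779 0.106  0.1397] [-3.141e+00 -1.000e-03  2.316e+00] [ 0.2 -0.1 -1.9] [ 0.011  0.016 -0.016]
0.066 [0.5781 0.106  0.1398] [-3.141 -0.     2.366] [ 0.1  0.4 -1.9] [-0.002 -0.059  0.087]
0.109 [0.5782 0.106  0.1399] [-3.141 -0.     2.416] [-0.3  0.1 -1.6] [-0.048  0.013  0.009]
```

```bash
python3 -m handwheel '[{"dx":0,"dy":0,"dz":0.15,"wx":0,"wy":0,"wz":0.04,"claw":0},{"dx":0,"dy":0,"dz":0.1,"wx":0,"wy":0,"wz":0,"claw":0},{"dx":0,"dy":0,"dz":0,"wx":0,"wy":0,"wz":0,"claw":0}]' >/dev/null;python3 s.py;  python3 -m handwheel '[{"dx":0,"dy":0,"dz":0.1,"wx":0,"wy":0,"wz":0,"claw":0},{"dx":0,"dy":0,"dz":0,"wx":0,"wy":0,"wz":0,"claw":0}]'>/dev/null; python3 s.py;  python3 -m handwheel '[{"dx":0,"dy":0,"dz":0.1,"wx":0,"wy":0,"wz":0,"claw":0},{"dx":0,"dy":0,"dz":0,"wx":0,"wy":0,"wz":0,"claw":0}]'>/dev/null; python3 s.py
```

```text
0.074 [0.5783 0.106  0.1374] [-3.141 -0.     2.378] [ 0.4  0.3 -3.2] [0.017 0.038 0.076]
0.073 [0.5783 0.106  0.1364] [-3.141 -0.     2.379] [ 1.1 -0.1 -2.1] [0.059 0.017 0.022]
0.073 [0.5783 0.1059 0.1354] [-3.141 -0.     2.379] [-0.3  0.2 -2.1] [ 0.014 -0.02   0.029]
```

```bash
python3 -m handwheel '[{"dx":0,"dy":0,"dz":0.1,"wx":0,"wy":0,"wz":0,"claw":0},{"dx":0,"dy":0,"dz":0.1,"wx":0,"wy":0,"wz":0,"claw":0},{"dx":0,"dy":0,"dz":0,"wx":0,"wy":0,"wz":0,"claw":0}]' >/dev/null;python3 s.py;  python3 -m handwheel '[{"dx":0,"dy":0,"dz":0.1,"wx":0,"wy":0,"wz":0,"claw":0},{"dx":0,"dy":0,"dz":0,"wx":0,"wy":0,"wz":0,"claw":0}]'>/dev/null; python3 s.py;  python3 -m handwheel '[{"dx":0,"dy":0,"dz":0.07,"wx":0,"wy":0,"wz":0,"claw":0},{"dx":0,"dy":0,"dz":0,"wx":0,"wy":0,"wz":0,"claw":0}]'>/dev/null; python3 s.py
```

```text
0.071 [0.5783 0.1059 0.1334] [-3.142 -0.     2.379] [-0.2 -0.9 -2.1] [0.051 0.02  0.046]
0.07 [0.5783 0.106  0.1324] [-3.142 -0.     2.379] [-0.3  0.3 -1.5] [0.046 0.007 0.01 ]
0.069 [0.5784 0.106  0.1319] [3.142 0.    2.379] [-1.2  0.6 -0.9] [-0.064  0.08  -0.047]
```

```bash
python3 -m handwheel '[{"dx":0,"dy":0,"dz":0.02,"wx":0,"wy":0,"wz":0.07,"claw":0},{"dx":0,"dy":0,"dz":0.02,"wx":0,"wy":0,"wz":0.07,"claw":0},{"dx":0,"dy":0,"dz":0,"wx":0,"wy":0,"wz":0,"claw":0}]' >/dev/null;python3 s.py;  python3 -m handwheel '[{"dx":0,"dy":0,"dz":0.02,"wx":0,"wy":0,"wz":0.07,"claw":0},{"dx":0,"dy":0,"dz":0,"wx":0,"wy":0,"wz":0,"claw":0}]'>/dev/null; python3 s.py;  python3 -m handwheel '[{"dx":0,"dy":0,"dz":0.02,"wx":0,"wy":0,"wz":0.07,"claw":0},{"dx":0,"dy":0,"dz":0,"wx":0,"wy":0,"wz":0,"claw":0}]'>/dev/null; python3 s.py
```

```text
-0.051 [0.5783 0.1063 0.1316] [ 3.141 -0.     2.239] [-0.7  1.4  1.5] [0.423 0.392 0.019]
-0.111 [0.5783 0.1063 0.1314] [ 3.141 -0.     2.171] [-1.2  1.4  1.8] [0.576 0.346 0.043]
-0.17 [0.5785 0.1061 0.1312] [3.141 0.    2.101] [-0.4  0.9  3. ] [0.476 0.148 0.031]
```

```bash
python3 -m handwheel '[{"dx":0,"dy":0,"dz":0.01,"wx":0,"wy":0,"wz":0.07,"claw":0},{"dx":0,"dy":0,"dz":0.02,"wx":0,"wy":0,"wz":0.07,"claw":0},{"dx":0,"dy":0,"dz":0,"wx":0,"wy":0,"wz":0,"claw":0}]' >/dev/null;python3 s.py;  python3 -m handwheel '[{"dx":0,"dy":0,"dz":0.02,"wx":0,"wy":0,"wz":0.07,"claw":0},{"dx":0,"dy":0,"dz":0.02,"wx":0,"wy":0,"wz":0.07,"claw":0},{"dx":0,"dy":0,"dz":0,"wx":0,"wy":0,"wz":0,"claw":0}]'>/dev/null; python3 s.py
```

```text
-0.291 [0.5785 0.1061 0.1309] [3.141 0.    1.962] [-0.   1.8  3.6] [ 0.462 -0.136  0.016]
-0.411 [0.5784 0.106  0.1304] [3.141 0.    1.822] [-0.4  1.3  2.4] [ 0.436 -0.052  0.   ]
```

```bash
python3 -m handwheel '[{"dx":0,"dy":0,"dz":0.02,"wx":0,"wy":0,"wz":0.07,"claw":0},{"dx":0,"dy":0,"dz":0.02,"wx":0,"wy":0,"wz":0.07,"claw":0},{"dx":0,"dy":0,"dz":0,"wx":0,"wy":0,"wz":0,"claw":0}]' >/dev/null;python3 s.py;  python3 -m handwheel '[{"dx":0,"dy":0,"dz":0.03,"wx":0,"wy":0,"wz":0.07,"claw":0},{"dx":0,"dy":0,"dz":0.03,"wx":0,"wy":0,"wz":0.07,"claw":0},{"dx":0,"dy":0,"dz":0,"wx":0,"wy":0,"wz":0,"claw":0}]'>/dev/null; python3 s.py;python3 -m handwheel '[{"dx":0,"dy":0,"dz":0.03,"wx":0,"wy":0,"wz":0.06,"claw":0},{"dx":0,"dy":0,"dz":0,"wx":0,"wy":0,"wz":0,"claw":0}]'>/dev/null; python3 s.py
```

```text
-0.531 [0.5784 0.1061 0.1299] [3.141 0.    1.682] [0.4 2.1 2.9] [ 0.547 -0.113  0.038]
-0.651 [0.5783 0.1059 0.1293] [3.142 0.    1.542] [0.3 0.7 2.3] [ 0.395 -0.137  0.09 ]
-0.702 [0.5784 0.106  0.129 ] [ 3.141 -0.     1.482] [-0.1  1.8  2.7] [ 0.527 -0.116  0.01 ]
```

```bash
python3 -m handwheel '[{"dx":0,"dy":0,"dz":0.01,"wx":0,"wy":0,"wz":0.04,"claw":0},{"dx":0,"dy":0,"dz":0,"wx":0,"wy":0,"wz":0,"claw":0}]' >/dev/null;python3 s.py;  python3 -m handwheel '[{"dx":0,"dy":0,"dz":0.01,"wx":0,"wy":0,"wz":0.04,"claw":0},{"dx":0,"dy":0,"dz":0,"wx":0,"wy":0,"wz":0,"claw":0}]'>/dev/null; python3 s.py;python3 -m handwheel '[{"dx":0,"dy":0,"dz":0,"wx":0,"wy":0,"wz":0.04,"claw":0},{"dx":0,"dy":0,"dz":0,"wx":0,"wy":0,"wz":0,"claw":0}]'>/dev/null; python3 s.py
```

```text
-0.739 [0.5784 0.106  0.1289] [ 3.141 -0.     1.439] [0.5 1.3 2.5] [ 0.514 -0.344  0.049]
-0.774 [0.5783 0.1059 0.1288] [-3.142  0.     1.398] [1.7 1.  3.1] [ 0.324 -0.311  0.055]
-0.808 [0.5783 0.1059 0.1288] [-3.141  0.     1.358] [0.9 1.3 2.3] [ 0.291 -0.271  0.013]
```

```bash
python3 -m handwheel '[{"dx":0,"dy":0,"dz":0.01,"wx":0,"wy":0,"wz":0.04,"claw":0},{"dx":0,"dy":0,"dz":0,"wx":0,"wy":0,"wz":0,"claw":0}]' >/dev/null;python3 s.py;  python3 -m handwheel '[{"dx":0,"dy":0,"dz":0,"wx":0,"wy":0,"wz":0.04,"claw":0},{"dx":0,"dy":0,"dz":0,"wx":0,"wy":0,"wz":0,"claw":0}]'>/dev/null; python3 s.py;python3 -m handwheel '[{"dx":0,"dy":0,"dz":0,"wx":0,"wy":0,"wz":0.04,"claw":0},{"dx":0,"dy":0,"dz":0,"wx":0,"wy":0,"wz":0,"claw":0}]'>/dev/null; python3 s.py
```

```text
-0.842 [0.5783 0.1058 0.1287] [3.142 0.    1.318] [1.1 1.2 0.8] [ 0.006 -0.351  0.035]
-0.876 [0.5783 0.1058 0.1287] [3.142 0.    1.278] [ 1.1 -0.1  1.5] [-0.119 -0.568  0.138]
-0.91 [0.5784 0.1058 0.1287] [3.141 0.    1.238] [ 1.5 -1.6  1.8] [-0.347 -0.67   0.142]
```

```bash
python3 -m handwheel '[{"dx":0,"dy":0,"dz":0,"wx":0,"wy":0,"wz":0.03,"claw":0},{"dx":0,"dy":0,"dz":0,"wx":0,"wy":0,"wz":0,"claw":0}]' >/dev/null;python3 s.py;  python3 -m handwheel '[{"dx":0,"dy":0,"dz":0,"wx":0,"wy":0,"wz":0.03,"claw":0},{"dx":0,"dy":0,"dz":0,"wx":0,"wy":0,"wz":0,"claw":0}]'>/dev/null; python3 s.py
```

```text
-0.936 [0.5784 0.1058 0.1287] [3.141 0.    1.208] [ 2.3 -1.1  1.3] [-0.433 -0.721  0.192]
-0.961 [0.5784 0.1059 0.1287] [3.141 0.    1.178] [ 2.  -1.7  1.5] [-0.692 -0.782  0.287]
```

```bash
python3 -m handwheel '[{"dx":0,"dy":0,"dz":0,"wx":0,"wy":0,"wz":-0.05,"claw":0},{"dx":0,"dy":0,"dz":0,"wx":0,"wy":0,"wz":-0.03,"claw":0},{"dx":0,"dy":0,"dz":0,"wx":0,"wy":0,"wz":0,"claw":0}]' 20 >/dev/null;python3 s.py;  python3 -m handwheel '[{"dx":0,"dy":0,"dz":0,"wx":0,"wy":0,"wz":0,"claw":30},{"dx":0,"dy":0,"dz":0,"wx":0,"wy":0,"wz":0,"claw":45},{"dx":0,"dy":0,"dz":0,"wx":0,"wy":0,"wz":0,"claw":50},{"dx":0,"dy":0,"dz":0,"wx":0,"wy":0,"wz":0,"claw":50}]'; python3 s.py
```

```text
-0.893 [0.5783 0.1059 0.1287] [-3.141 -0.     1.258] [ 1.6 -2.2  0.4] [-0.622 -0.758  0.117]
clock: 18.55
position: [0.5782, 0.1061, 0.1287]
tool_rot: [-3.141, -0.0, 1.259]
force: [0.0, -0.4, 0.4]
grip_width: 0.0426
finger_force: 0.0
-0.893 [0.5782 0.1061 0.1287] [-3.141 -0.     1.259] [ 0.  -0.4  0.4] [-0.063 -0.006  0.003]
```

Lift clear, rise so the wrist camera can check the cap, and look from it.

```bash
python3 -m handwheel '[{"dx":0,"dy":0,"dz":-3,"wx":0,"wy":0,"wz":0,"claw":50},{"dx":0,"dy":0,"dz":-5,"wx":0,"wy":0,"wz":0,"claw":50},{"dx":-4,"dy":0,"dz":-4,"wx":0,"wy":0,"wz":0,"claw":50},{"dx":-5,"dy":0,"dz":0,"wx":0,"wy":0,"wz":0,"claw":50},{"dx":-2,"dy":0,"dz":0,"wx":0,"wy":0,"wz":0,"claw":50},{"dx":0,"dy":0,"dz":0,"wx":0,"wy":0,"wz":0,"claw":50}]'; python3 - <<'E'
from h import *
from scipy.optimize import minimize
f=optics.grab_frame("wrist");im=f["frame"].copy()
for z,c in((.09,(0,0,255)),(.093,(0,255,0))):
    k,_=cv2.findContours(capmask(f,.5778,.104,1.28,z).astype(np.uint8),0,1);cv2.drawContours(im,k,-1,c,1)
cv2.imwrite("pics/w5.png",im)
ms=optics.masks_of("cap_center","wrist");print([(d["p"],d["rect"]) for d in ms])
for d in ms:
    m=d["region"]
    x0=np.array([.5778,.104,1.28,.091]);r=minimize(lambda p:(capmask(f,*p)^m).sum()/m.sum(),x0,method="Nelder-Mead",options=dict(initial_simplex=np.vstack([x0,x0+[.01,0,0,0],x0+[0,.01,0,0],x0+[0,0,.2,0],x0+[0,0,0,.008]])));print(r.x,r.fun)
E
```

```text
clock: 19.3
position: [0.5443, -0.0003, 0.2489]
tool_rot: [3.141, 0.001, 1.256]
force: [-0.1, -0.7, 0.2]
grip_width: 0.0429
finger_force: 0.0
[(0.92, [306.0, 259.5, 45.4, 68.6]), (0.75, [275.0, 0.0, 78.7, 91.2])]
[ 0.67720155  0.19680975  1.87313354 -0.0734082 ] 1.0
[0.57818656 0.10487466 1.33601726 0.08379985] 0.01099102399706906
```

View pics/w5.png

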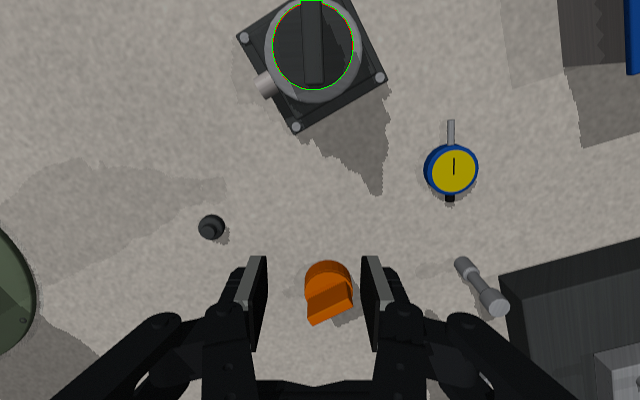

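```bash
python3 -c "
from workcell import job_done;print(job_done())"
```

```text
the job is handed in; nothing more can be done
None
```

The cap is screwed home on the arbor against its stop and released; it dropped into the thread start after about 20° of backward turning, then took about 62° forward, with the turning force staying under 0.3 N m and pressing at roughly 6 N, a little over the suggested 5 N. The job is handed in, and nothing else on the bench was touched.

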